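# Free a cable-chain link from its mounting foot with the spring-bar fork

## Task

Take the orange-handled fork from its stand, straddle the sprung cross-bar of the black cable-chain link between brass collar and drilled lug, press the collar sideways until you feel it come home against its stop, and keep it pressed while you draw the link towards the foot's open front, until the pin is well past the lug. Leave the link flat on the foot's plate with its bar sprung out, and hang the fork back in its stand. Press gently (about 10 N; 14 N bends the bar), move the link only with the fork, do not ram the foot, and leave the cup, stapler and tape measure alone.

Things in the scene. Friction and masses are not known exactly. Their poses are not given: they have to be found in the camera images.
- chain_foot: Grey mounting foot, fixed; place and yaw vary. Plate 140 x 108 x 10 mm. Origin: on the desk, mid-width, 105 mm behind the open front edge and 35 mm before the rear edge; x points from open front to rear, y to the drilled lug, z up. Stop wall at the rear. Along the -y side runs a 45 mm high rail, clamped anew each time: inner face anywhere from y = -41.2 to -33.2 mm.
- lug_hole (a point): Mouth centre of the hole in the foot's lug, on the lug's inner face: x = 0, y = +37, z = +40 mm in the foot's frame. The hole is square, 10 x 10 mm, and goes through. The lug is 15 mm thick (y), reaches from x = -12 to +12 mm, top at z = 57 mm.
- chain_link: Black hollow plastic cable-chain link, loose, about 170 g, slippery, on the foot's plate between rail and lug; 58 mm long (x), body from y = -22 to +7 mm, 48 mm high. Origin: on its underside, below the bar's axis; axes like the foot's. Unknown play of 0 to 9 mm to the rail: pushed to -y the link first slides to the rail, only then does the spring give.
- spring_bar (a joint): The link's sprung cross-bar along y, in m: 0 sprung out, grows as its brass collar is pushed to -y, firm stop at 0.012. Takes 3 N to start plus 0.5 N per mm: 8 N at 10 mm, 9 N at the stop, then force climbs steeply. Pressed home (9 to 12 N, held while drawing) the pin is clear of the lug; 14 N would bend it.
- bar_collar (a point): Centre of the outer face (towards the lug) of the brass collar, 24 mm in diameter, on the bar's axis: link y = +32 mm when sprung out, 40 mm above the desk. Between this face and the lug about 15 mm of bare steel rod, 7 mm thick, lie open from above for the fork.
- bar_tip (a point): Flat-ended tip of the bar's pin (7 mm thick), on its axis, 27 mm beyond the collar's outer face; at the start 10 to 12 mm deep in the lug's hole.
- fork_tool: Fork, loose, 120 g. Origin: middle of the underside of its steel yoke (46 x 28 x 8 mm). Two prongs, 7 mm wide (x), 5 mm thick (y), gap 13 mm along x, reach down to z = -42 mm. Orange handle 22 (x) x 28 mm (y), z = 8 to 66 mm: grip it across y, about 42 mm above the origin. Same after a half turn. At work its x lies along the foot's x and the origin about 70 mm above the desk.
- fork_tips (a point): Point midway between the two prong tips, 42 mm below the fork's origin.
- fork_stand: Grey stand block, fixed; place and yaw vary; 72 (x) x 60 (y) x 50 mm high, with a pocket 36 (x) x 16 (y) mm, 47 mm deep, in the middle of its top. Origin: centre of its underside. The fork hangs with its prongs in the pocket and its yoke flat on the block's top, x along the stand's x, its origin 50 mm above the desk.
- cup: White cup, 72 mm wide, 83 mm high, bystander. Origin: centre of its underside.
- stapler_red: Red and black stapler, 131 x 34 x 46 mm, bystander. Origin: centre of its underside.
- tape_measure: Black and red tape measure, 82 x 41 x 72 mm, bystander. Origin: centre of its underside.
Not all that is in view belongs to the job. What is shaped like the fork_stand but green is not meant.

How it is judged (in metres and radians):
On the way, in this order (a step that is already met when the one before it is completed fails the run):
1. the fork is lifted out of its stand (z of fork_tool in the frame of fork_stand above 0.1 m), for 0.1 s.
2. the fork presses the bar's collar in by more than 10 mm (value of joint spring_bar above 0.01 m and contact force between fork_tool and chain_link above 3 N), for 0.2 s.
3. the link is drawn forward until the pin is past the lug (x of bar_tip in the frame of chain_foot below -0.02 m), for 0.2 s.
At the end, for the whole second after the job is handed in: Pin tip 20 mm or more before the lug hole (foot -x), bar sprung out (under 1.5 mm), link flat on the foot's plate (within 4 mm, 0.1 rad); fork in its stand (origins within 10 mm from above, yoke on its top within 4 mm, tilt under 0.1 rad); both at rest (x of bar_tip in the frame of chain_foot below -0.02 m and value of joint spring_bar below 0.0015 m and angle between each of chain_link, fork_tool's own z axis and vertical below 0.1 rad and z of chain_link in the frame of chain_foot between 0.006 and 0.014 m and linear speed of each of chain_link, fork_tool below 0.01 m/s and horizontal distance between fork_tool and fork_stand below 0.01 m and z of fork_tool in the frame of fork_stand between 0.046 and 0.054 m); the robot touches nothing.
It fails at once if the fork loads the link or its bar with more than 14 N (contact force between fork_tool and chain_link above 14 N).
It fails at once if the fork loads the foot with more than 20 N (contact force between fork_tool and chain_foot above 20 N).
It fails at once if the gripper's fingers touch the link (contact force between the fingers and chain_link above 1 N).
It fails at once if the cup, the stapler or the tape measure is moved by more than 20 mm (distance of any of cup, stapler_red, tape_measure from where it was at the start of the episode above 0.02 m).
It also fails if it takes over 59 s, if anything falls off the work surface, if the arm or the gripper's body presses on something with over 40 N, if the wrist force passes 120 N, or if a joint passes its speed limit or range.

## Robot

A 6-joint arm with a two-finger parallel gripper is mounted at the origin on the work surface; the furniture and walls round the work are solid. World frame = base frame: x ahead of the robot, y to its left, z up, the work surface at z = 0. Lengths are in mm, angles in rad, forces in N, time in s.
With the tool pointing down it reaches from about 400 to 925 mm from the base axis. Payload 3.4 kg.
Tool frame: the origin (TCP) lies midway between the tips of the shut fingers; the grasp point (between the pads) lies ctrl.grip_depth behind it (ctrl.grip_depth is the distance from the TCP to the grasp point, in mm); z points along the fingers, y is the line along which they close (so a half turn about z gives the same grasp; the last joint's range is limited). The gripper opens to 85 mm and grips with 20 to 120 N. Pads are 22 mm wide; open, the fingers measure 114 mm over their backs; the gripper's body (76 mm by 85 mm) begins 54 mm behind the grasp point. The pads swing forward as they close: fully open they stand 13 mm farther back than shut.
Start: joints at [-1.24, 0.307, 1.506, -0, 1.328, -0.073], TCP at [226.432, -528.545, 231.305] pointing down, gripper open.
Joint ranges: [-3.12, 3.12], [-1.05, 2.28], [0.14, 2.33], [-1.42, 4.57], [0.1, 2.73], [-2.68, 2.68]. Speed limits (rad/s): [2.57, 2.57, 3.14, 3.14, 3.14, 3.14].

## Interface

Orientations are given as a unit quaternion [x, y, z, w].
In Python, from bench import ctrl gives the robot as it stands.
- The arm moves only by the tool send_rows, never from a script. Its argument "motion" is one flat list of numbers, 5 for each row, row after row: the shift along the tool's x, y, z in mm, then the turn about the tool's z in rad, then the closure, from -1 (fully open) to 1 (shut). In form: [dx, dy, dz, spin, grip, dx, dy, dz, spin, grip, ...]. A call has exactly 5 rows; each row is the pose to reach, as a shift and turn from the pose commanded when the call began, along the tool's axes at that moment; what a row does not reach only later rows make up. A row lasts 1/10 s, in which the tool goes at most 50 mm and 8.59 degrees, less where a joint would pass 70% of its speed; a pose out of reach is approached as far as the arm can. A call with a gripper value outside its range is refused whole. The fingers move at their own pace and stop on an object; "squeeze" is the grip in N (left out, the last holds). Time passes only in rows, so rows that repeat a pose let the fingers close, or fill a call up. It gives the time, the measured TCP pose, the force, the opening and the grip force at its end, in the units of the state.
- ctrl.observe(): the state, without advancing time (a new reading comes with each control period).
- ctrl.grab_frame(name): name is "scene" or "top" or "wrist"; returns a dict with "pixels" (384x512x3 uint8, red, green, blue), "fx", "fy", "cx", "cy" (pixels), "dist_coeffs" ([k1, k2, p1, p2, k3] as OpenCV has them; the pictures are not rectified), "pose" (4x4, takes a point from camera to world coordinates). Camera axes: x right, y down, z forward; pixel columns grow to the right and rows downward; lengths in mm; the calibration is good to about 2 mm. A picture is of the moment at which its call begins. There is no depth.
- ctrl.hand_in(): hands the job in; it is judged then, once.
Trained networks look in a picture, given as the dict that the camera call returned (one of the last four; its "shot" number tells which), for a name from the list of things; names that differ only in an ending like _2 or _b are one class to them, and where a whole thing is asked for, a point or a joint stands for the part that bears it (a point fixed in the world has none). Each returns a list of dicts, best first, with "score" (0 to 1); they miss things now and then, are a little off and sometimes report something else, mostly with a low value. They report only what shows in the picture. A call takes as long as a camera call. They do not tell look-alikes from the thing itself.
- ctrl.search_frame(label, picture): "bbox" ([left, top, right, bottom] in pixels, round what is visible of it).
- ctrl.masks_of(label, picture): "pixels" (384x512 bool, what is visible of it) and "bbox" ([left, top, right, bottom] in pixels, round what is visible of it).
The state is a dict: "time": time; "joint_positions": joint angles; "qd": joint speeds; "tau": joint torques, N m; "tcp_pos": TCP position; "ee_rot": TCP orientation; "ft_force": force on the tool from outside, world axes, zero at the start; "torque": the same for the moment, N m; "width": finger opening in mm; "grip_force": force on a finger pad.
Only numpy, scipy, OpenCV 4.12 (cv2) and the standard library are available. Lean on these libraries where they do the work, as an engineer would, in place of code of your own. Each camera call takes 0.05 s, during which the arm holds its last target. There are 200 camera calls.

## Working session

There is one attempt and no reset: what is moved stays moved. The work goes in short steps, Python scripts to look and compute and a tool call to move; the robot and the scene stay as the last step left them, time stands still between calls to the robot, and variables do not carry over. Pictures are saved under pics/ and viewed, at most 11 in all, crops included, and the job is handed in when it is done.

Besides the shell and the picture viewer there is one more tool, called after ">>>" by a JSON object that holds its "api" and its "payload". send_rows: Moves the arm, as the interface text tells. Its arguments: {"type":"object","properties":{"motion":{"type":"array"},"squeeze":{"type":"number"}},"required":["motion"]}

```bash
mkdir -p pics; cat > h.py <<'E'
import numpy as np, cv2
from bench import ctrl
def K(f): return np.array([[f['fx'],0,f['cx']],[0,f['fy'],f['cy']],[0,0,1.]])
def proj(f,P):
    T=np.linalg.inv(np.array(f['pose'])); P=np.atleast_2d(P).astype(float)
    r,_=cv2.Rodrigues(T[:3,:3]); return cv2.projectPoints(P,r,T[:3,3],K(f),np.array(f['dist_coeffs']))[0][:,0]
def back(f,uv,z):
    p=cv2.undistortPoints(np.array(uv,float).reshape(-1,1,2),K(f),np.array(f['dist_coeffs']))[:,0]
    T=np.array(f['pose']); d=np.c_[p,np.ones(len(p))]@T[:3,:3].T; o=T[:3,3]
    return o+d*((z-o[2])/d[:,2])[:,None]
def save(f,n): cv2.imwrite(n,cv2.cvtColor(f['pixels'],cv2.COLOR_RGB2BGR))
E
python3 - <<'E'
from h import *
s=ctrl.observe(); print(s, ctrl.grip_depth)
ims=[]
for n in ['top','scene']:
    f=ctrl.grab_frame(n); save(f,f'pics/{n}0.png'); print(n,np.round(f['pose'],3).tolist(),f['fx'])
    for l in ['chain_foot','chain_link','bar_collar','fork_tool','fork_stand','cup','stapler_red','tape_measure']:
        for d in ctrl.search_frame(l,f)[:3]: print(l,np.round(d['bbox']),round(d['score'],2), np.round(back(f,[[(d['bbox'][0]+d['bbox'][2])/2,(d['bbox'][1]+d['bbox'][3])/2]],40)[0]))
E
```

```text
{'time': 0.0, 'joint_positions': array([-1.23948494e+00,  3.07564184e-01,  1.50770999e+00,  1.16032722e-05,
        1.32841389e+00, -7.34995935e-02]), 'qd': array([ 0.00202433, -0.00121541,  0.00105158,  0.00084246,  0.00027868,
        0.00136825]), 'tau': array([-2.19264584e-03, -4.57547307e+01, -2.51913804e+01,  1.08837471e-04,
        1.34103021e-02, -1.46455722e-06]), 'tcp_pos': array([ 226.20605082, -527.84748656,  230.37230405]), 'ee_rot': array([ 9.79585589e-01,  2.01024813e-01, -1.29097560e-04, -1.03973458e-03]), 'ft_force': array([ 0.46982235, -0.00349955, -0.39087917]), 'torque': array([-0.01818419, -0.0132861 ,  0.04586805]), 'grip_force': 0.0, 'width': 85.3091339719995} 18.700000000000003
top [[0.02, -0.982, 0.187, 413.566], [-1.0, -0.024, -0.02, -49.973], [0.024, -0.187, -0.982, 910.444], [0.0, 0.0, 0.0, 1.0]] 383.90183894180274
chain_foot [225. 180. 277. 238.] 0.62 [543. -49.  40.]
chain_link [241. 177. 268. 207.] 0.61 [583. -56.  40.]
chain_link [223. 180. 270. 240.] 0.2 [541. -38.  40.]
bar_collar [236. 183. 248. 196.] 0.47 [588. -26.  40.]
fork_stand [328. 228. 369.
[... 310 characters left out ...]
ape_measure [225. 181. 271. 235.] 0.74 [544. -42.  40.]
scene [[-0.777, -0.359, 0.517, 80.203], [-0.629, 0.46, -0.626, 536.821], [-0.013, -0.812, -0.584, 608.377], [0.0, 0.0, 0.0, 1.0]] 457.0545225297955
chain_foot [219. 193. 300. 244.] 0.65 [517.  -3.  40.]
chain_link [236. 178. 271. 212.] 0.74 [575. -56.  40.]
bar_collar [233. 192. 247. 204.] 0.48 [590. -30.  40.]
fork_tool [345. 139. 366. 168.] 0.8 [ 488. -334.   40.]
fork_stand [335. 157. 371. 192.] 0.92 [ 449. -252.   40.]
fork_stand [186. 227. 232. 268.] 0.89 [537. 120.  40.]
fork_stand [299. 138. 330. 171.] 0.63 [ 564. -271.   40.]
cup [143. 181. 177. 232.] 0.87 [701.  93.  40.]
tape_measure [216. 265. 246. 292.] 0.58 [455. 152.  40.]
```

View pics/top0.png

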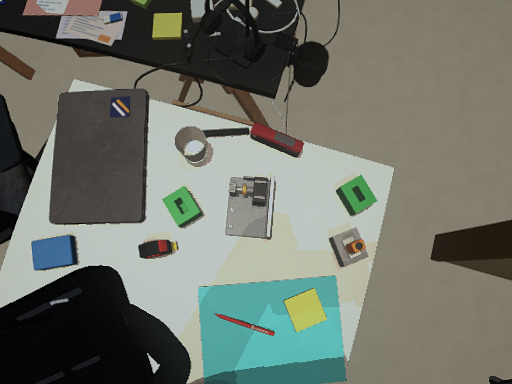

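View pics/scene0.png

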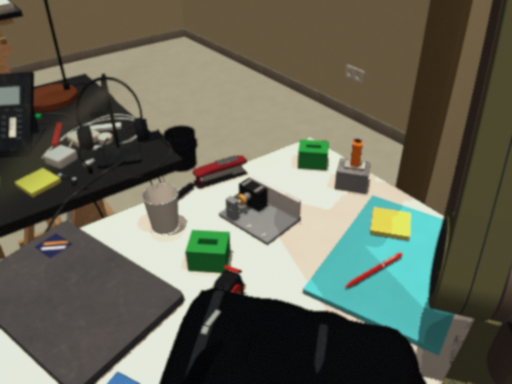

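The top view shows the grey stand with the fork at about (349,247), and the foot, link and lug at about (250,207), with the open front towards the robot. Two green decoys are at (182,206) and (356,194). I'm moving above the grey stand.

>>> {"api": "send_rows", "payload": {"motion": [280,-130,-60,0,-1,280,-130,-60,0,-1,280,-130,-60,0,-1,280,-130,-60,0,-1,280,-130,-60,0,-1], "squeeze": 40}}

```text
time: 1.4
tcp_pos: [391.3, -344.4, 279.6]
ee_rot: [0.98, 0.201, 0.0, 0.0]
ft_force: [1.0, -0.6, 0.7]
width: 85.4
grip_force: 0.0
```

```bash
python3 - <<'E'
from h import *
s=ctrl.observe(); print(s['time'],s['tcp_pos'],s['ee_rot'])
f=ctrl.grab_frame('wrist'); save(f,'pics/w1.png'); print(np.round(f['pose'],3).tolist(),f['fx'])
for l in ['fork_tool','fork_stand']:
    for d in ctrl.masks_of(l,f)[:2]: print(l,np.round(d['bbox']),round(d['score'],2))
E
```

```text
1.4 [ 391.30917102 -344.43640869  279.58746269] [9.79646412e-01 2.00730686e-01 1.92871921e-04 2.48557849e-04]
[[0.394, -0.875, -0.282, 463.387], [-0.919, -0.375, -0.121, -313.574], [-0.0, 0.306, -0.952, 421.785], [0.0, 0.0, 0.0, 1.0]] 313.63352346973005
fork_tool [196.  55. 232. 101.] 0.71
fork_stand [257.   0. 310.  23.] 0.89
fork_stand [188.  41. 247. 111.] 0.62
```

View pics/w1.png

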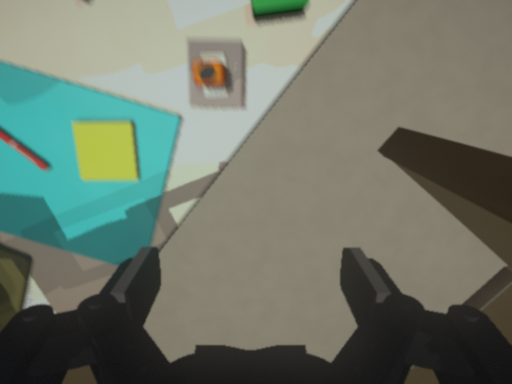

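The wrist view shows the grey stand with its top spanning about (188,39) to (245,108) and the orange handle at (210,73). Its long axis runs nearly along tool x. I'll measure it by fitting the silhouette.

```bash
cat >> h.py <<'E'
from scipy.optimize import minimize
def sil(f,polys):
    m=np.zeros((384,512),np.uint8)
    for P in polys:
        h=cv2.convexHull(proj(f,P).astype(np.float32))[:,0]; cv2.fillConvexPoly(m,np.round(h*16).astype(np.int32),1,shift=4)
    return m>0
def box(x0,x1,y0,y1,z0,z1): return np.array([[x,y,z] for x in(x0,x1) for y in(y0,y1) for z in(z0,z1)],float)
def place(P,x,y,a,z=0):
    c,s=np.cos(a),np.sin(a); return P@np.array([[c,s,0],[-s,c,0],[0,0,1.]])+[x,y,z]
STAND=[box(-36,36,-30,30,0,50)]; FORK=[box(-23,23,-14,14,50,58),box(-11,11,-14,14,58,116)]
def fit(f,mask,parts,x0,step=(8,8,.15)):
    g=lambda m:cv2.GaussianBlur(m.astype(np.float32),(0,0),1.5); M=g(mask)
    c=lambda p:((g(sil(f,[place(q,*p) for q in parts]))-M)**2).sum()
    x0=np.array(x0,float); S=np.vstack([x0]+[x0+np.eye(3)[i]*step[i] for i in range(3)])
    r=minimize(c,x0,method='Nelder-Mead',options=dict(initial_simplex=S,maxiter=250)); return r.x,r.fun,M.sum()
E
python3 - <<'E'
from h import *
f=ctrl.grab_frame('wrist')
print(back(f,[[217,73],[188,39],[243,40],[245,107],[190,104]],50))
c=back(f,[[217,73]],50)[0]
ds=ctrl.masks_of('fork_stand',f); fk=ctrl.masks_of('fork_tool',f)
d=min(ds,key=lambda d:abs(d['bbox'][0]-190)); m=d['pixels']|fk[0]['pixels']
print(fit(f,m,STAND+FORK,[c[0],c[1],.4]))
E
```

```text
[[ 465.63743162 -271.92060622   50.        ]
 [ 485.97764683 -229.52835969   50.        ]
 [ 508.77088692 -285.16089497   50.        ]
 [ 443.93128103 -315.42488254   50.        ]
 [ 421.89563928 -255.93031597   50.        ]]
(array([ 4.61815124e+02, -2.73448405e+02,  4.05944916e-01]), np.float64(42.48389434814453), np.float32(3513.0))
```

>>> {"api": "send_rows", "payload": {"motion": [94,-37.7,0,0,-1,94,-37.7,60,0,-1,94,-37.7,120,0,-1,94,-37.7,120,0,-1,94,-37.7,120,0,-1]}}

```text
time: 2.2
tcp_pos: [457.9, -272.6, 153.9]
ee_rot: [0.98, 0.2, -0.004, -0.004]
ft_force: [-0.5, 0.4, -0.2]
width: 85.2
grip_force: 0.0
```

```bash
python3 - <<'E'
from h import *
s=ctrl.observe(); print(s['time'],s['tcp_pos'],s['ee_rot'],s['qd'].max())
f=ctrl.grab_frame('wrist'); save(f,'pics/w2.png')
for l in ['fork_tool','fork_stand']:
    for d in ctrl.masks_of(l,f)[:2]: print(l,np.round(d['bbox']),round(d['score'],2))
ds=ctrl.masks_of('fork_stand',f); fk=ctrl.masks_of('fork_tool',f)
if ds and fk:
  print(fit(f,ds[0]['pixels']|fk[0]['pixels'],STAND+FORK,[463,-273,.4]))
E
```

```text
2.2 [ 457.89354738 -272.63881718  153.90101788] [ 0.97970483  0.2003592  -0.00408786 -0.0042341 ] 0.06636926698050111
fork_tool [231. 157. 278. 234.] 0.94
fork_stand [297.   0. 388. 103.] 0.8
fork_stand [218. 131. 294. 226.] 0.65
(array([ 455.86369117, -274.58435065,    0.77621121]), np.float64(12701.76171875), np.float32(12129.208))
```

View pics/w2.png

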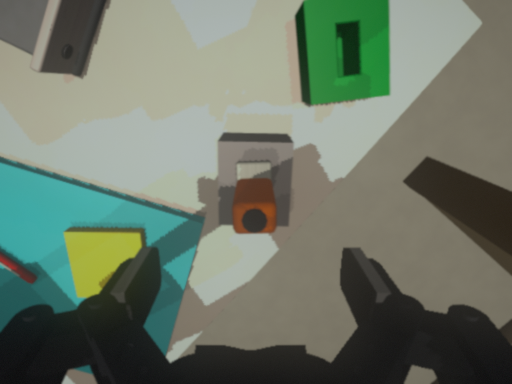

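The fork handle sits at about (254,205), roughly centred between the fingers. The grey block's back edge is near y=135. That fit used the green decoy, so I'll refit with the right mask.

```bash
python3 - <<'E'
from h import *
f=ctrl.grab_frame('wrist'); s=ctrl.observe(); print(s['tcp_pos'],s['ee_rot'])
ds=[d for d in ctrl.masks_of('fork_stand',f) if d['bbox'][1]>110]; fk=ctrl.masks_of('fork_tool',f)
print(fit(f,ds[0]['pixels']|fk[0]['pixels'],STAND+FORK,[463,-273,.4]))
E
```

```text
[ 462.74705203 -276.08213577  161.20517749] [0.97973591 0.20028167 0.00142996 0.00165686]
(array([ 4.61318002e+02, -2.74218240e+02,  4.01263255e-01]), np.float64(37.52447509765625), np.float32(6616.0))
```

>>> {"api": "send_rows", "payload": {"motion": [-1,-2,40,0,-1,-1,-2,70,0,-1,-1,-2,88,0,-1,-1,-2,88,0,-1,-1,-2,88,0,0.2]}}

```text
time: 3.1
tcp_pos: [460.6, -273.2, 71.8]
ee_rot: [0.98, 0.201, 0.0, 0.0]
ft_force: [0.5, 0.4, 0.3]
width: 73.1
grip_force: 0.0
```

>>> {"api": "send_rows", "payload": {"motion": [0,0,0,0,1,0,0,0,0,1,0,0,0,0,1,0,0,0,0,1,0,0,0,0,1], "squeeze": 60}}

```text
time: 3.6
tcp_pos: [461.0, -273.4, 72.3]
ee_rot: [0.98, 0.201, 0.001, 0.001]
ft_force: [-1.0, 0.7, 5.8]
width: 27.3
grip_force: 59.2
```

```bash
python3 - <<'E'
from h import *
for i in range(2):
    f=ctrl.grab_frame('top'); s=ctrl.observe(); print(s['time'],s['tcp_pos'],s['ee_rot'],s['width'],s['grip_force'],s['ft_force'])
E
```

```text
3.65 [ 460.98788611 -273.35592679   72.29796759] [9.79583967e-01 2.01031547e-01 8.50396475e-04 9.19377685e-04] 27.12527968714492 59.18636083602905 [-0.41577755 -1.07430374  6.49505067]
3.7 [ 460.95745906 -273.33840052   72.29386304] [9.79585771e-01 2.01022874e-01 8.40129639e-04 9.03183487e-04] 27.55435291839162 59.18552219867706 [-0.31333086  0.63869917  7.07938236]
```

Gripped. Now I'll lift, travel towards the foot and spin to about its yaw.

>>> {"api": "send_rows", "payload": {"motion": [0,0,-30,0,1,0,0,-70,0,1,0,0,-110,0,1,15,-30,-150,0.1,1,35,-70,-150,0.2,1]}}

```text
time: 4.2
tcp_pos: [468.7, -197.5, 226.7]
ee_rot: [0.995, 0.098, 0.005, 0.004]
ft_force: [1.8, 1.1, -0.7]
width: 27.3
grip_force: 59.3
```

>>> {"api": "send_rows", "payload": {"motion": [37,-64,0,0.08,1,60,-110,0,0.16,1,73,-120,0,0.24,1,73,-120,0,0.26,1,73,-120,0,0.26,1]}}

```text
time: 4.7
tcp_pos: [511.7, -61.4, 220.9]
ee_rot: [1.0, -0.026, -0.0, 0.0]
ft_force: [0.8, 0.2, -1.3]
width: 27.4
grip_force: 59.4
```

```bash
python3 - <<'E'
from h import *
f=ctrl.grab_frame('top');f=ctrl.grab_frame('wrist'); s=ctrl.observe(); print(s['time'],s['tcp_pos'],s['ee_rot'],s['width'],s['ft_force'],s['torque'])
b=cv2.cvtColor(cv2.resize(f['pixels'],(800,600),interpolation=cv2.INTER_CUBIC),cv2.COLOR_RGB2BGR); cv2.imwrite('pics/w3.png',b)
np.savez('w3.npz',**f)
E
```

```text
4.8 [511.24458817 -62.91873076 220.80011265] [ 9.99626629e-01 -2.73191058e-02 -4.52682775e-04  2.54375952e-04] 27.242239008884063 [-0.30419048  0.50408211 -1.12697232] [ 0.04222265 -0.0040132   0.00776988]
```

View pics/w3.png

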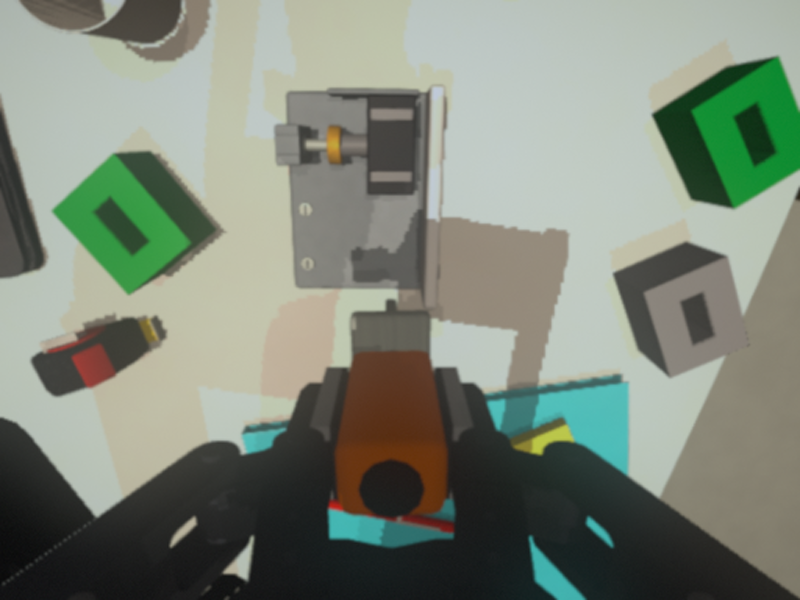

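The view shows the plate from (287,92) to (294,286), the lug at (275–302, 124–163), the brass collar at (334,145), the link body at (367–415, 95–193) and the rail on the right, top edges near x=430–440. A crop will let me get exact pixels.

```bash
python3 - <<'E'
from h import *
f=dict(np.load('w3.npz')); b=f['pixels'][50:125,170:290]
cv2.imwrite('pics/c1.png',cv2.cvtColor(cv2.resize(b,None,fx=6.6,fy=6.6,interpolation=cv2.INTER_CUBIC),cv2.COLOR_RGB2BGR))
E
```

```text
(no output)
```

View pics/c1.png

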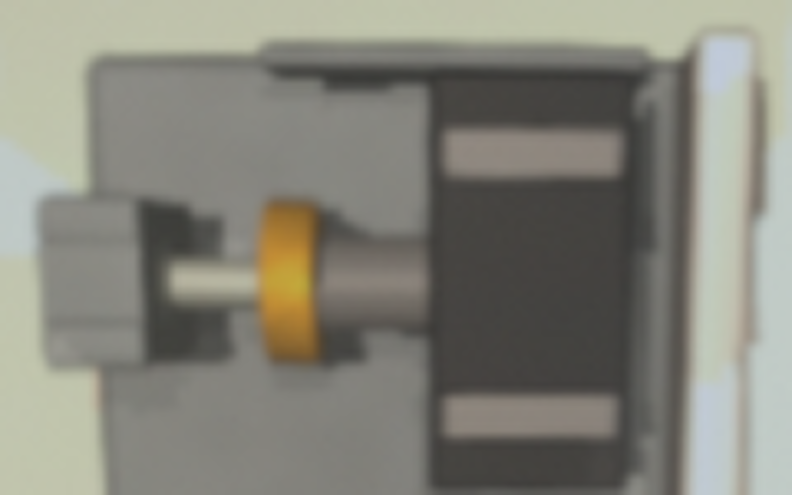

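```bash
python3 - <<'E'
from h import *
from scipy.optimize import least_squares
f=dict(np.load('w3.npz')); c=lambda u,v:(u/6.6+170-.4,v/6.6+50-.4)
uv=np.array([c(90,60),(294/1.5625,286/1.5625),c(40,198),c(138,200),c(147,366),c(47,368)])
P=np.array([[35,54,10],[-105,54,10],[12,52,57],[12,37,57],[-12,37,57],[-12,52,57.]])
r=least_squares(lambda p:(proj(f,place(P,*p))-uv).ravel(),[570,-50,-.05]); x,y,a=r.x; print(r.x,np.round(r.fun.reshape(-1,2),2).tolist())
R=lambda w:np.round(place(np.atleast_2d(w)-[x,y,0],0,0,-a),1)
for n,u,v,z in [('collar',260,283,52),('collar inner',318,283,52),('rod',215,283,43.5),('body+',430,283,58),('body-',628,283,58),('rail45',692,283,45),('rail55',692,283,55),('body rear',520,82,58),('bodyfront',520,488,58)]:
    print(n,R(back(f,[c(u,v)],z)))
s=ctrl.observe(); print(s['tcp_pos'],s['ee_rot'],'tcp in foot',R(s['tcp_pos']))
E
```

```text
[ 5.86591746e+02 -4.87600996e+01 -6.91974344e-02] [[-0.72, -1.22], [-0.23, 1.68], [-0.36, -0.48], [0.9, -0.62], [0.44, 0.76], [-0.17, 0.28]]
collar [[ 0.3 21.5 52. ]]
collar inner [[ 0.4 13.2 52. ]]
rod [[ 0.1 29.3 43.5]]
body+ [[ 0.7 -3.3 58. ]]
body- [[  1.2 -31.3  58. ]]
rail45 [[  1.2 -41.3  45. ]]
rail55 [[  1.3 -40.5  55. ]]
body rear [[ 27.7 -15.6  58. ]]
bodyfront [[-27.8 -16.4  58. ]]
[511.24458817 -62.91873076 220.80011265] [ 9.99626629e-01 -2.73191058e-02 -4.52682775e-04  2.54375952e-04] tcp in foot [[-74.2 -19.3 220.8]]
```

>>> {"api": "send_rows", "payload": {"motion": [35,-25,0,0.014,1,75,-47.5,0,0.014,1,75,-47.5,40,0.014,1,75,-47.5,80,0.014,1,75,-47.5,80,0.014,1], "squeeze": 100}}

```text
time: 5.3
tcp_pos: [584.3, -20.1, 135.5]
ee_rot: [0.999, -0.035, -0.006, -0.0]
ft_force: [-1.1, 0.0, -1.1]
width: 26.8
grip_force: 98.2
```

>>> {"api": "send_rows", "payload": {"motion": [0,0,0,0,1,0,0,0,0,1,0,0,0,0,1,0,0,0,0,1,0,0,0,0,1]}}

```text
time: 5.8
tcp_pos: [589.9, -19.2, 142.3]
ee_rot: [0.999, -0.035, 0.001, 0.0]
ft_force: [-0.7, 0.3, -1.3]
width: 27.0
grip_force: 98.2
```

```bash
cat >> h.py <<'E'
FT=(586.6,-48.8,-.0692)
def tofoot(w): return place(np.atleast_2d(w)-[FT[0],FT[1],0],0,0,-FT[2])
def st():
    s=ctrl.observe(); q=s['ee_rot']; print(round(s['time'],2),'foot',np.round(tofoot(s['tcp_pos']),1)[0],'yaw',round(2*np.arctan2(q[1],q[0]),4),'tilt',np.round(q[2:],4),'F',np.round(tofoot(np.array(s['ft_force'])+[FT[0],FT[1],0]),1)[0],'w',round(s['width'],1))
E
python3 - <<'E'
from h import *
f=ctrl.grab_frame('wrist'); st()
np.savez('w4.npz',**f)
b=cv2.cvtColor(cv2.resize(f['pixels'],(800,600),interpolation=cv2.INTER_CUBIC),cv2.COLOR_RGB2BGR); cv2.imwrite('pics/w4.png',b)
E
```

```text
5.85 foot [  1.1  29.9 142. ] yaw -0.0692 tilt [0.0008 0.0001] F [ 0.8  0.1 -1.3] w 26.8
```

View pics/w4.png

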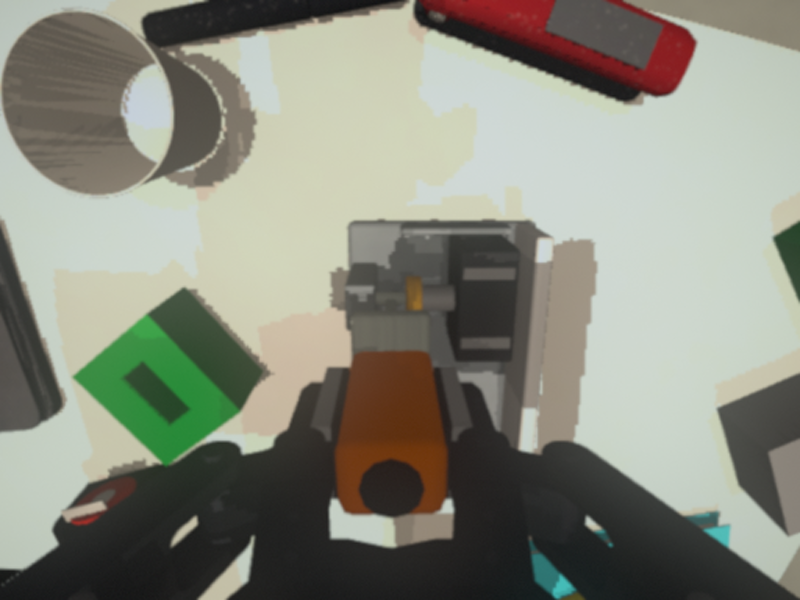

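```bash
python3 - <<'E'
from h import *
f=dict(np.load('w4.npz')); q=lambda u,v:(u/1.5625-.2,v/1.5625-.2)
for n,u,v,z in [('yokeL',352,315,119.7),('yokeR',430,315,119.7),('yoke2L',352,350,127.7),('yoke2R',428,350,127.7),('collar',406,293,52),('lug rear outer',348,267,57),('lug rear in',377,266,57),('plate rear left',349,222,10),('body+',449,300,58)]:
    print(n,np.round(tofoot(back(f,[q(u,v)],z)),1))
b=f['pixels'][135:230,200:345]
cv2.imwrite('pics/c2.png',cv2.cvtColor(cv2.resize(b,None,fx=5.5,fy=5.5,interpolation=cv2.INTER_CUBIC),cv2.COLOR_RGB2BGR))
E
```

```text
yokeL [[ 19.6  43.7 119.7]]
yokeR [[ 19.6  15.8 119.7]]
yoke2L [[  9.5  43.4 127.7]]
yoke2R [[  9.5  16.9 127.7]]
collar [[ 6.7 22.4 52. ]]
lug rear outer [[21.3 50.4 57. ]]
lug rear in [[21.8 36.5 57. ]]
plate rear left [[35.4 53.5 10. ]]
body+ [[ 5.   1.6 58. ]]
```

View pics/c2.png

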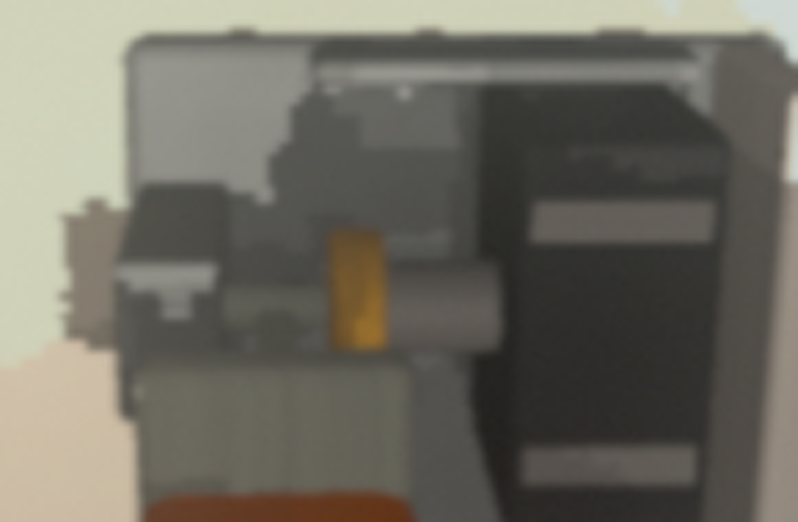

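```bash
python3 - <<'E'
from h import *
f=dict(np.load('w4.npz')); q=lambda u,v:(u/5.5+200-.4,v/5.5+135-.4)
for n,u,v,z in [('yokeL',137,356,119.7),('yokeR',410,352,119.7),('collar outer',328,290,52),('lug rear outer',118,268,57),('lug rear in',216,268,57),('plate rear left',128,36,10),('collar rear extreme',358,231,40),('body+ ',530,320,58),('body- ',715,320,58)]:
    print(n,np.round(tofoot(back(f,[q(u,v)],z)),1))
T=np.array(f['pose']); print('cam',tofoot(T[:3,3]))
print('predict', np.round((proj(f,place(np.array([[24,44,119.7],[24,16,119.7],[24,44,127.7],[12,0,52],[12,52,57],[0,0,0]]),*FT))-[200,135])*5.5))
E
```

```text
yokeL [[ 20.8  44.  119.7]]
yokeR [[ 21.3  16.3 119.7]]
collar outer [[ 6.7 22.7 52. ]]
lug rear outer [[11.4 51.8 57. ]]
lug rear in [[11.4 38.3 57. ]]
plate rear left [[36.  53.7 10. ]]
collar rear extreme [[12.1 18.  40. ]]
body+  [[ 4.2 -5.2 58. ]]
body-  [[  4.2 -31.   58. ]]
cam [[ 79.45340129  29.6931269  284.71571117]]
predict [[134. 324.]
 [412. 324.]
 [128. 351.]
 [487. 252.]
 [114. 262.]
 [449. 235.]]
```

The yoke's rear edge (c2 row about 352) and the handle edge put the fork about 2.7 mm behind the TCP along x. In y it is centred at 30, between the collar at 22 and the lug at 37.5. I'll correct x and descend slowly.

>>> {"api": "send_rows", "payload": {"motion": [1.6,0,10,0,1,1.6,0,20,0,1,1.6,0,28,0,1,1.6,0,34,0,1,1.6,0,38,0,1]}}

```text
time: 6.35
tcp_pos: [590.3, -19.0, 101.7]
ee_rot: [0.999, -0.035, -0.001, -0.0]
ft_force: [-0.4, -0.8, -1.6]
width: 26.6
grip_force: 98.2
```

>>> {"api": "send_rows", "payload": {"motion": [0,0,3,0,1,0,0,6,0,1,0,0,9,0,1,0,0,12,0,1,0,0,12,0,1]}}

```text
time: 6.85
tcp_pos: [590.7, -19.1, 90.7]
ee_rot: [0.999, -0.035, -0.0, -0.0]
ft_force: [-0.0, 0.2, -1.3]
width: 27.4
grip_force: 98.2
```

```bash
python3 - <<'E'
from h import *
f=ctrl.grab_frame('wrist'); st(); f=ctrl.grab_frame('wrist'); st()
E
```

```text
6.9 foot [ 2.2 29.9 90.9] yaw -0.0692 tilt [-0.0001 -0.    ] F [-0.3 -0.4 -0.8] w 26.8
6.95 foot [ 2.3 29.9 91. ] yaw -0.0692 tilt [ 0. -0.] F [ 1.3 -0.3 -1.7] w 27.1
```

>>> {"api": "send_rows", "payload": {"motion": [0,2,0,0,1,0,4,0,0,1,0,6,0,0,1,0,8,0,0,1,0,10,0,0,1]}}

```text
time: 7.45
tcp_pos: [590.4, -29.2, 91.1]
ee_rot: [0.999, -0.035, 0.0, -0.0]
ft_force: [0.4, 1.1, -0.1]
width: 27.2
grip_force: 98.3
```

>>> {"api": "send_rows", "payload": {"motion": [0,1,0,0,1,0,2,0,0,1,0,3,0,0,1,0,4,0,0,1,0,4,0,0,1]}}

```text
time: 7.95
tcp_pos: [590.4, -32.6, 91.0]
ee_rot: [0.999, -0.035, 0.0, -0.001]
ft_force: [0.3, 2.9, -1.7]
width: 26.9
grip_force: 98.3
```

```bash
python3 - <<'E'
from h import *
st()
E
```

```text
7.95 foot [ 2.6 16.4 91. ] yaw -0.0696 tilt [ 0.0003 -0.0005] F [ 0.1  2.9 -1.7] w 26.9
```

>>> {"api": "send_rows", "payload": {"motion": [0,1.5,0,0,1,0,3,0,0,1,0,4.5,0,0,1,0,6,0,0,1,0,6,0,0,1]}}

```text
time: 8.45
tcp_pos: [590.1, -38.5, 91.1]
ee_rot: [0.999, -0.035, 0.001, -0.001]
ft_force: [1.7, 5.8, -1.6]
width: 27.0
grip_force: 98.3
```

```bash
python3 - <<'E'
from h import *
for i in range(3): f=ctrl.grab_frame('top'); st()
E
```

```text
8.5 foot [ 2.8 10.6 91.1] yaw -0.0699 tilt [ 0.0005 -0.0008] F [ 1.5  5.8 -2. ] w 27.4
8.55 foot [ 2.8 10.7 91.1] yaw -0.0698 tilt [ 0.0005 -0.0008] F [ 1.7  5.7 -1.1] w 26.7
8.6 foot [ 2.8 10.7 91.1] yaw -0.0698 tilt [ 0.0005 -0.0008] F [ 2.2  6.4 -0.6] w 26.8
```

>>> {"api": "send_rows", "payload": {"motion": [0,1.2,0,0,1,0,2.4,0,0,1,0,3.6,0,0,1,0,4.6,0,0,1,0,4.6,0,0,1]}}

```text
time: 9.1
tcp_pos: [589.9, -42.3, 91.1]
ee_rot: [0.999, -0.035, 0.001, -0.001]
ft_force: [2.4, 7.6, -0.8]
width: 27.3
grip_force: 98.4
```

```bash
python3 - <<'E'
from h import *
for i in range(3): f=ctrl.grab_frame('top'); st()
E
```

```text
9.15 foot [ 2.8  6.8 91.1] yaw -0.0702 tilt [ 0.0006 -0.0014] F [ 2.   7.3 -1.8] w 26.9
9.2 foot [ 2.9  6.8 91.1] yaw -0.0702 tilt [ 0.0006 -0.0014] F [ 2.3  7.  -2.1] w 26.5
9.25 foot [ 2.8  6.8 91.1] yaw -0.0701 tilt [ 0.0006 -0.0014] F [ 2.6  8.6 -1.9] w 26.7
```

>>> {"api": "send_rows", "payload": {"motion": [0,0.6,0,0,1,0,1.2,0,0,1,0,1.8,0,0,1,0,2.2,0,0,1,0,2.2,0,0,1]}}

```text
time: 9.75
tcp_pos: [589.8, -44.1, 91.1]
ee_rot: [0.999, -0.035, 0.001, -0.002]
ft_force: [3.0, 8.7, -1.9]
width: 27.0
grip_force: 98.4
```

```bash
python3 - <<'E'
from h import *
for i in range(4): f=ctrl.grab_frame('top'); st()
E
```

```text
9.8 foot [ 2.8  5.  91.1] yaw -0.0703 tilt [ 0.0006 -0.0017] F [ 3.1  8.3 -1.7] w 26.9
9.85 foot [ 2.9  4.9 91.1] yaw -0.0702 tilt [ 0.0006 -0.0017] F [ 2.2  7.7 -1.3] w 27.2
9.9 foot [ 2.9  5.  91.1] yaw -0.0702 tilt [ 0.0006 -0.0017] F [ 2.4  8.1 -1. ] w 26.9
9.95 foot [ 2.9  5.  91.1] yaw -0.0702 tilt [ 0.0006 -0.0017] F [ 1.8  8.5 -1.5] w 26.7
```

>>> {"api": "send_rows", "payload": {"motion": [0,0.4,0,0,1,0,0.8,0,0,1,0,1.2,0,0,1,0,1.6,0,0,1,0,1.6,0,0,1]}}

```text
time: 10.45
tcp_pos: [589.7, -45.0, 91.1]
ee_rot: [0.999, -0.035, 0.001, -0.002]
ft_force: [2.3, 10.2, -1.9]
width: 27.1
grip_force: 98.5
```

```bash
python3 - <<'E'
from h import *
for i in range(4): f=ctrl.grab_frame('top'); st()
E
```

```text
10.5 foot [ 2.9  4.  91.1] yaw -0.0705 tilt [ 0.0007 -0.0022] F [ 2.7 10.  -1.2] w 27.1
10.55 foot [ 2.9  4.  91.1] yaw -0.0705 tilt [ 0.0007 -0.0022] F [ 2.5 10.1 -2.2] w 27.1
10.6 foot [ 2.9  4.  91.1] yaw -0.0705 tilt [ 0.0007 -0.0022] F [ 2.3 10.  -1.3] w 27.0
10.65 foot [ 2.9  4.  91.1] yaw -0.0705 tilt [ 0.0007 -0.0022] F [ 2.  10.  -0.5] w 26.8
```

Home: travel stalled and the force rose to 10 N. Now I'll draw forward in small, monitored steps.

>>> {"api": "send_rows", "payload": {"motion": [-1.5,0,0,0,1,-3,0,0,0,1,-4.5,0,0,0,1,-6,0,0,0,1,-7,0,0,0,1]}}

```text
time: 11.15
tcp_pos: [583.3, -44.6, 91.2]
ee_rot: [0.999, -0.035, 0.001, -0.002]
ft_force: [3.5, 11.0, -2.0]
width: 26.8
grip_force: 98.5
```

```bash
python3 - <<'E'
from h import *
for i in range(3): f=ctrl.grab_frame('top'); st()
E
```

```text
11.2 foot [-3.9  4.  91.1] yaw -0.0706 tilt [ 0.0011 -0.0022] F [ 3.1 11.  -2.2] w 27.1
11.25 foot [-3.7  4.  91.1] yaw -0.0705 tilt [ 0.0011 -0.0022] F [ 2.6 10.1 -2.3] w 27.1
11.3 foot [-3.8  4.  91.1] yaw -0.0706 tilt [ 0.0011 -0.0022] F [ 2.4 10.8 -1.6] w 26.9
```

>>> {"api": "send_rows", "payload": {"motion": [-2,-0.1,0,0,1,-4,-0.1,0,0,1,-6,-0.2,0,0,1,-8,-0.2,0,0,1,-10,-0.2,0,0,1]}}

```text
time: 11.8
tcp_pos: [573.3, -43.9, 91.2]
ee_rot: [0.999, -0.035, 0.001, -0.002]
ft_force: [4.1, 9.8, -2.0]
width: 26.4
grip_force: 98.5
```

```bash
python3 - <<'E'
from h import *
for i in range(3): f=ctrl.grab_frame('top'); st()
E
```

```text
11.85 foot [-14.1   4.   91.1] yaw -0.0705 tilt [ 0.0009 -0.002 ] F [ 2.3  9.6 -1.3] w 27.3
11.9 foot [-14.    4.   91.1] yaw -0.0705 tilt [ 0.0009 -0.002 ] F [ 1.6 10.4 -2.3] w 26.6
11.95 foot [-14.    4.   91.1] yaw -0.0705 tilt [ 0.0009 -0.002 ] F [ 1.7 10.3 -2.5] w 26.5
```

>>> {"api": "send_rows", "payload": {"motion": [-2.5,0,0,0,1,-5,0,0,0,1,-7.5,0,0,0,1,-10,0,0,0,1,-12,0,0,0,1]}}

```text
time: 12.45
tcp_pos: [561.2, -43.1, 91.2]
ee_rot: [0.999, -0.035, 0.001, -0.002]
ft_force: [3.3, 8.6, -2.5]
width: 27.0
grip_force: 98.5
```

>>> {"api": "send_rows", "payload": {"motion": [-2.5,0,0,0,1,-5,0,0,0,1,-7.5,0,0,0,1,-10,0,0,0,1,-12,0,0,0,1]}}

```text
time: 12.95
tcp_pos: [549.2, -42.3, 91.2]
ee_rot: [0.999, -0.035, 0.001, -0.002]
ft_force: [3.6, 9.5, -2.7]
width: 26.9
grip_force: 98.5
```

>>> {"api": "send_rows", "payload": {"motion": [-2.5,0,0,0,1,-5,0,0,0,1,-7.5,0,0,0,1,-10,0,0,0,1,-12,0,0,0,1]}}

```text
time: 13.45
tcp_pos: [537.2, -41.6, 91.2]
ee_rot: [0.999, -0.035, 0.001, -0.002]
ft_force: [3.0, 10.4, -1.9]
width: 26.9
grip_force: 98.5
```

```bash
python3 - <<'E'
from h import *
f=ctrl.grab_frame('wrist'); st(); 
b=cv2.cvtColor(cv2.resize(f['pixels'],(800,600),interpolation=cv2.INTER_CUBIC),cv2.COLOR_RGB2BGR); cv2.imwrite('pics/w5.png',b)
E
```

```text
13.5 foot [-50.2   3.8  91.1] yaw -0.0708 tilt [ 0.0008 -0.0019] F [ 3.4 10.4 -1.7] w 27.0
```

View pics/w5.png

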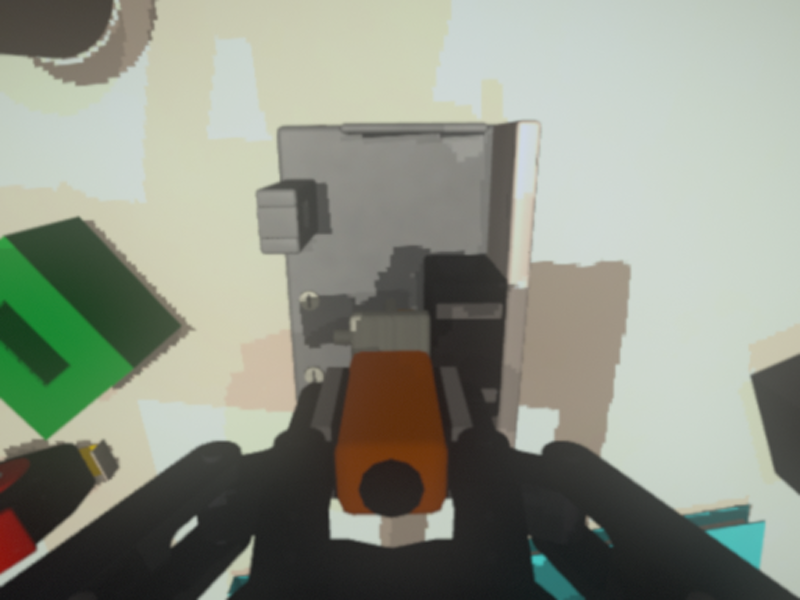

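The link followed: its body now spans about (425–505, 255–440) and the pin is at (342,337), well in front of the lug (258–316, 180–252). I'll release gently, centre the fork and lift.

>>> {"api": "send_rows", "payload": {"motion": [0,-3,0,0,1,0,-6,0,0,1,0,-9,0,0,1,0,-12,0,0,1,0,-15,0,0,1]}}

```text
time: 14.0
tcp_pos: [537.4, -28.7, 91.1]
ee_rot: [0.999, -0.034, 0.0, 0.0]
ft_force: [-0.5, -0.7, -1.5]
width: 26.9
grip_force: 98.9
```

>>> {"api": "send_rows", "payload": {"motion": [1,-2,0,0,1,2,-4,0,0,1,2.7,-4,0,0,1,2.7,-4,0,0,1,2.7,-4,0,0,1]}}

```text
time: 14.5
tcp_pos: [540.0, -25.1, 91.0]
ee_rot: [0.999, -0.035, -0.0, 0.0]
ft_force: [0.7, -0.0, -2.2]
width: 26.7
grip_force: 98.9
```

```bash
python3 - <<'E'
from h import *
f=ctrl.grab_frame('top');st(); f=ctrl.grab_frame('top'); st()
E
```

```text
14.55 foot [-48.1  20.4  91. ] yaw -0.0693 tilt [-0.0001  0.0001] F [-0.7  0.2 -1.3] w 27.2
14.6 foot [-48.1  20.5  91. ] yaw -0.0694 tilt [-0.0001  0.0001] F [-0.5 -0.6 -1.5] w 27.2
```

>>> {"api": "send_rows", "payload": {"motion": [0,0,-10,0,1,0,0,-25,0,1,0,0,-50,0,1,0,0,-90,0,1,0,0,-120,0,1]}}

```text
time: 15.1
tcp_pos: [540.5, -24.9, 213.7]
ee_rot: [0.999, -0.035, 0.001, 0.0]
ft_force: [0.6, 0.1, -0.9]
width: 27.1
grip_force: 98.9
```

```bash
cat >> h.py <<'E'
def to(x,y,z,yaw):
    s=ctrl.observe(); q=s['ee_rot']; a=2*np.arctan2(q[1],q[0]); p=s['tcp_pos']; d=np.array([x,y])-p[:2]
    print('t',round(s['time'],2),'tcp',np.round(p,1),'yaw',round(a,4),'-> dx dy dz spin',np.round([d@[np.cos(a),np.sin(a)],d@[np.sin(a),-np.cos(a)],p[2]-z,a-yaw],3),'F',np.round(s['ft_force'],1))
E
python3 - <<'E'
from h import *
f=ctrl.grab_frame('top');st(); to(461,-273.35,200,.4044)
m=ctrl.masks_of('chain_link',f); print([(np.round(d['bbox']),d['score']) for d in m[:2]])
E
```

```text
15.15 foot [-44.5  20.5 218.8] yaw -0.0691 tilt [0.0055 0.0005] F [2.2 0.2 1.2] w 26.7
t 15.15 tcp [543.6 -25.3 218.8] yaw -0.0691 -> dx dy dz spin [-65.27  253.203  18.788  -0.474] F [2.2 0.  1.2]
[(array([229., 199., 260., 230.]), 0.52)]
```

>>> {"api": "send_rows", "payload": {"motion": [-10,40,0,-0.08,1,-20,80,0,-0.16,1,-30,120,0,-0.25,1,-45,170,0,-0.35,1,-56,215,0,-0.47,1]}}

```text
time: 15.7
tcp_pos: [467.8, -236.4, 210.6]
ee_rot: [0.979, 0.202, -0.0, -0.0]
ft_force: [0.7, 0.6, -1.9]
width: 26.8
grip_force: 98.8
```

>>> {"api": "send_rows", "payload": {"motion": [0,0,0,0,1,0,0,0,0,1,0,0,0,0,1,0,0,0,0,1,0,0,0,0,1]}}

```text
time: 16.2
tcp_pos: [469.8, -234.1, 210.9]
ee_rot: [0.98, 0.2, -0.0, -0.0]
ft_force: [-0.2, -0.4, -0.6]
width: 27.3
grip_force: 99.1
```

```bash
python3 - <<'E'
from h import *
to(461,-273.35,130,.4044)
E
```

```text
t 16.2 tcp [ 469.8 -234.1  210.9] yaw 0.4027 -> dx dy dz spin [-2.3459e+01  3.2669e+01  8.0927e+01 -2.0000e-03] F [-0.2 -0.4 -0.6]
```

>>> {"api": "send_rows", "payload": {"motion": [-22,32.7,0,-0.002,1,-22,32.7,0,-0.002,1,-22,32.7,40,-0.002,1,-22,32.7,70,-0.002,1,-22,32.7,70,-0.002,1]}}

```text
time: 16.7
tcp_pos: [459.2, -271.1, 137.3]
ee_rot: [0.98, 0.2, -0.003, -0.003]
ft_force: [-0.6, 0.3, -1.0]
width: 26.3
grip_force: 99.0
```

>>> {"api": "send_rows", "payload": {"motion": [0,0,0,0,1,0,0,0,0,1,0,0,0,0,1,0,0,0,0,1,0,0,0,0,1]}}

```text
time: 17.2
tcp_pos: [462.3, -274.4, 141.9]
ee_rot: [0.98, 0.2, 0.001, 0.001]
ft_force: [-0.4, -0.1, -1.3]
width: 26.6
grip_force: 99.0
```

```bash
python3 - <<'E'
from h import *
f=ctrl.grab_frame('wrist'); to(461,-273.35,72.3,.4044)
b=cv2.cvtColor(cv2.resize(f['pixels'],(800,600),interpolation=cv2.INTER_CUBIC),cv2.COLOR_RGB2BGR); cv2.imwrite('pics/w6.png',b)
E
```

```text
t 17.25 tcp [ 462.2 -274.3  141.7] yaw 0.4028 -> dx dy dz spin [-7.2500e-01 -1.3620e+00  6.9407e+01 -2.0000e-03] F [ 1.  -0.6 -1.8]
```

View pics/w6.png

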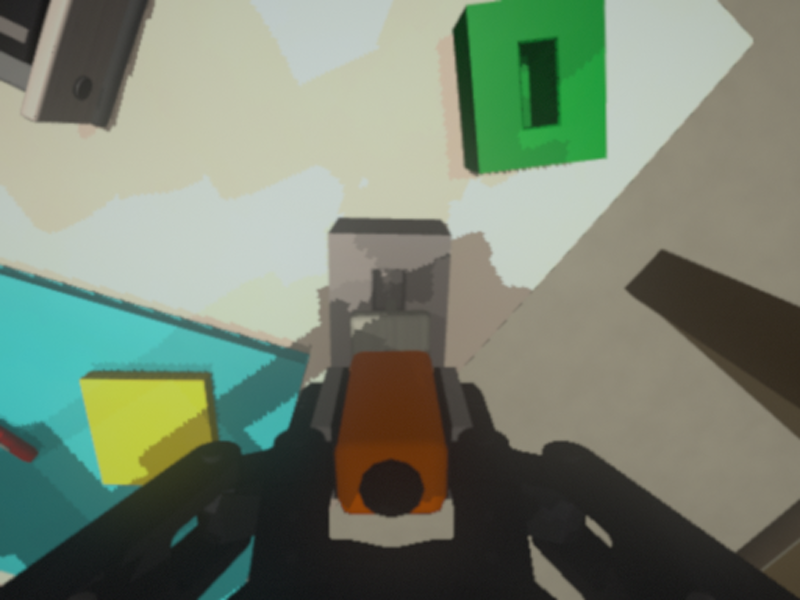

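The stand's pocket at (389,290) lines up with the yoke centre at column 391, so I'll lower the fork.

>>> {"api": "send_rows", "payload": {"motion": [0,-1,10,-0.002,1,0,-1,20,-0.002,1,0,-1,30,-0.002,1,0,-1,40,-0.002,1,0,-1,45,-0.002,1]}}

```text
time: 17.75
tcp_pos: [460.7, -272.7, 94.2]
ee_rot: [0.98, 0.201, -0.001, -0.001]
ft_force: [-0.9, 0.2, -1.6]
width: 27.2
grip_force: 99.0
```

>>> {"api": "send_rows", "payload": {"motion": [0,0,8,0,1,0,0,14,0,1,0,0,19,0,1,0,0,22,0,1,0,0,23,0,1]}}

```text
time: 18.25
tcp_pos: [461.4, -273.1, 72.7]
ee_rot: [0.98, 0.201, -0.0, -0.0]
ft_force: [0.2, 0.7, -1.0]
width: 27.0
grip_force: 99.0
```

```bash
python3 - <<'E'
from h import *
f=ctrl.grab_frame('top'); to(461,-273.35,72.3,.4044);f=ctrl.grab_frame('top'); to(461,-273.35,72.3,.4044)
E
```

```text
t 18.3 tcp [ 461.5 -273.2   72.8] yaw 0.4048 -> dx dy dz spin [-0.531 -0.047  0.49   0.   ] F [ 0.1  0.7 -2. ]
t 18.35 tcp [ 461.6 -273.3   73. ] yaw 0.4048 -> dx dy dz spin [-0.571 -0.141  0.73   0.   ] F [-0.1  0.6 -1.1]
```

Down another 0.8 mm, then release and back off upwards.

>>> {"api": "send_rows", "payload": {"motion": [0,0,0.8,0,1,0,0,0.8,0,1,0,0,0.8,0,0.5,0,0,0.8,0,0,0,0,0.8,0,-1]}}

```text
time: 18.85
tcp_pos: [461.7, -273.3, 72.4]
ee_rot: [0.98, 0.201, 0.0, 0.0]
ft_force: [0.1, 0.0, -0.2]
width: 55.1
grip_force: 0.0
```

>>> {"api": "send_rows", "payload": {"motion": [0,0,0,0,-1,0,0,0,0,-1,0,0,0,0,-1,0,0,0,0,-1,0,0,0,0,-1]}}

```text
time: 19.35
tcp_pos: [461.5, -273.2, 72.2]
ee_rot: [0.98, 0.201, -0.0, -0.0]
ft_force: [0.6, 0.6, -0.8]
width: 85.6
grip_force: 0.0
```

>>> {"api": "send_rows", "payload": {"motion": [0,0,-15,0,-1,0,0,-40,0,-1,0,0,-80,0,-1,0,0,-120,0,-1,0,0,-150,0,-1]}}

```text
time: 19.85
tcp_pos: [462.0, -273.5, 224.7]
ee_rot: [0.98, 0.201, 0.001, 0.001]
ft_force: [-0.3, -0.4, -0.3]
width: 85.2
grip_force: 0.0
```

>>> {"api": "send_rows", "payload": {"motion": [-40,0,-20,0,-1,-60,0,-20,0,-1,-60,0,-20,0,-1,-60,0,-20,0,-1,-60,0,-20,0,-1]}}

```text
time: 20.35
tcp_pos: [406.8, -296.5, 241.8]
ee_rot: [0.98, 0.201, 0.0, -0.0]
ft_force: [-0.2, 0.7, -0.8]
width: 85.5
grip_force: 0.0
```

```bash
python3 - <<'E'
from h import *
f=ctrl.grab_frame('wrist'); g=ctrl.grab_frame('top'); to(461,-273.35,72.3,.4044)
A=cv2.resize(f['pixels'][0:200,100:400],(600,400)); c=g['pixels'][165:265,215:395]; B=cv2.resize(c,(360,200)); 
im=np.zeros((600,600,3),np.uint8); im[:400]=A; im[400:,:360]=B
cv2.imwrite('pics/end.png',cv2.cvtColor(im,cv2.COLOR_RGB2BGR))
ds=ctrl.masks_of('fork_stand',f); fk=ctrl.masks_of('fork_tool',f)
d=min(ds,key=lambda d:np.hypot(*(np.array(d['bbox'][:2])-fk[0]['bbox'][:2])))
print(fit(f,d['pixels']|fk[0]['pixels'],STAND+FORK,[461.5,-273.5,.4]))
E
```

```text
t 20.45 tcp [ 406.9 -296.4  241.6] yaw 0.4055 -> dx dy dz spin [5.87950e+01 1.20000e-01 1.69311e+02 1.00000e-03] F [ 0.  -0.2 -0.5]
(array([ 446.8731041 , -274.75558681,    0.64152686]), np.float64(2310.165771484375), np.float32(1454.0))
```

View pics/end.png

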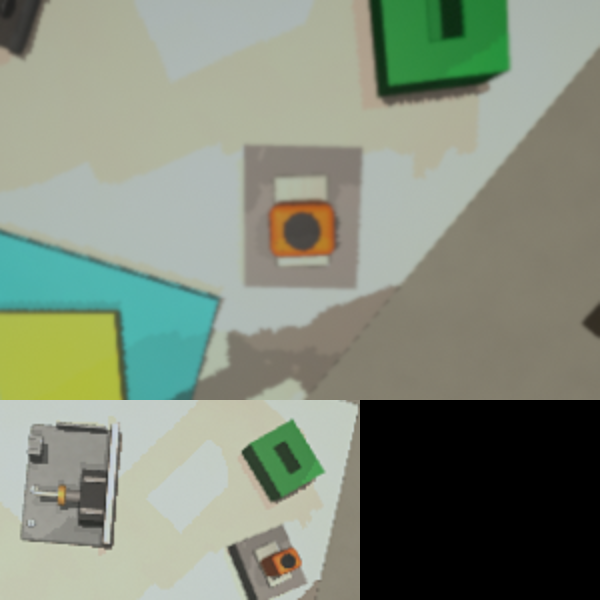

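The fork hangs upright and centred in the grey stand. The link lies flat on the plate with its bar sprung out, well in front of the lug. Handing in.

```bash
python3 -c "
from bench import ctrl
print(ctrl.hand_in())"
```

```text
the job is handed in; nothing more can be done
None
```

The job is handed in, with no verdict returned: the link was drawn about 50 mm forward with the collar held home at about 10 N. In the last pictures its bar was sprung out and the fork hung back in the grey stand, at about 20 s on the robot's clock.

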